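# Feel along the bark edge of a half-moon slab

### The arm

A 7-joint arm with a two-finger parallel gripper is mounted at the origin on the work surface. World frame = base frame: x ahead of the robot, y to its left, z up, the work surface at z = 0. Lengths are in m, angles in rad, forces in N, time in s.
With the tool pointing down it reaches from about 0.4 to 0.875 m from the base axis. Payload 19.3 kg.
Tool frame: the origin (TCP) lies on the centre line of the jaws, within the pads' length; the fingertips stand 8 mm ahead of it and the grasp point (between the pads) lies 11 mm behind it (bot.tip_extent is the distance from the TCP to the fingertips, in m); x points along the fingers, y is the direction in which the jaws open and shut, and the axes are right-handed (so a half turn about x gives the same grasp; the last joint's range is limited). The gripper opens to 85 mm and grips with 20 to 120 N. Pads are 22 mm wide; open, the fingers measure 114 mm over their backs; the gripper's body (76 mm by 85 mm) begins 54 mm behind the grasp point. The pads swing forward as they close: fully open they stand 13 mm farther back than shut.
Start: joints at [1.161, 0.521, -0.036, 1.599, 0.021, 1.021, -0.113], TCP at [0.208, -0.589, 0.239] pointing down, gripper open.
Joint ranges: [-2.91, 2.91], [-0.3, 2.13], [-1.5, 1.42], [0.17, 2.43], [-1.26, 4.41], [0.16, 1.93], [-2.52, 2.52]. Speed limits (rad/s): [1.89, 1.89, 2.39, 2.39, 3.01, 3.01, 3.01].

### API

Orientations are given as [roll, pitch, yaw] about the fixed x, y, z axes, in that order (R = Rz(yaw) Ry(pitch) Rx(roll)).
In Python, from workcell import sensors, imaging, order, bot gives the robot as it stands.
- The arm moves only by the tool arm_command, never from a script. Its argument "commands" is a list of rows, each an object of numbers: "dx", "dy", "dz": the shift along the tool's x, y, z in cm; "twist": the turn about the tool's x in rad. A call has 1 to 12 rows; each row is the pose to reach, as a shift and turn from the pose measured when the call began, along the tool's axes at that moment; what a row does not reach only later rows make up. A row lasts 1/12 s, in which the tool goes at most 41.7 mm and 7.16 degrees, less where a joint would pass 70% of its speed; a pose out of reach is approached as far as the arm can. A call with a gripper value outside its range is refused whole. "grip" is the closure, from -1 (fully open) to 1 (shut), set as the call begins (left out, the last holds). The fingers move at their own pace and stop on an object; "squeeze" is the grip in N (left out, the last holds). Time passes only in rows, so rows that repeat a pose let the fingers close. It gives the time, the measured TCP pose, the force and the opening at its end, in the units of the state.
- sensors.observe(): the state, without advancing time (a new reading comes with each control period).
- imaging.grab_frame(name): name is "scene" or "side" or "wrist"; returns the picture (480x640x3 uint8, red, green, blue); there is no depth.
- imaging.camera_info(name): a dict with "fx", "fy", "cx", "cy" (pixels), "origin" and "attitude" of the camera in the world. Camera axes: x right, y down, z forward; pixel columns grow to the right and rows downward; lengths in m; the calibration is good to about 2 mm. A picture is of the moment at which its call begins: read the wrist's pose just before it. camera_info takes no time and is no camera call; for the wrist camera it gives the pose at the moment of the call.
- order.job_done(): hands the job in, once; it reports no verdict.
The state is a dict: "clock": time; "qpos": joint angles; "qd": joint speeds; "joint_efforts": joint torques, N m; "position": TCP position; "tool_rot": TCP orientation; "force": force on the tool from outside, world axes, zero at the start; "moment": the same for the moment, N m; "grip_width": finger opening in m.
Only numpy, scipy, OpenCV 4.12 (cv2) and the standard library are available. Lean on these libraries where they do the work, as an engineer would, in place of code of your own. Each camera call takes 0.05 s, during which the arm holds its last target.

### The job

The half-moon slab is about to be sold: feel its rough bark edge for loose or sharp spots. Touch the bark rim with closed fingertips at the slab's blunt end, run them lightly along the rim, right round the arch to the end of the bark at the pointed end, then come away. Do not lift the slab or shove it about, and leave the wax tin, the bowls and everything else where they are.

Things in the scene. Friction and masses are not known exactly. Their poses are not given: they have to be found in the camera images.
- slab: loose half-moon slab of light wood with dark radial figure, flat on the table, 260 x 105 x 40 mm, 0.6 to 0.9 kg. One long side is sawn straight (faces its -x, at -52 mm); round the other arches a rim of dark bark, 16 mm wide, its level top 4 mm above the planed face. At its -y the blunt end, cut square, 50 mm wide; from there it tapers to the pointed end at +y, 12 mm wide. Origin under its middle, on the table; z up
- bark0: a 16 mm long stretch of the bark rim, the beginning of the rim, at the blunt end; part of the slab. Origin: the centre of the top of this stretch, 44 mm above the table, on the rim's centre line; x along the rim towards the pointed end, z up. The stretches lie 55 mm apart along the rim, with the same plain bark between them
- bark1: a 26 mm long stretch of the bark rim, number 1 in order from the blunt end (0) to the pointed end (5); part of the slab. Origin: the centre of the top of this stretch, 44 mm above the table, on the rim's centre line; x along the rim towards the pointed end, z up.
- bark2: a 26 mm long stretch of the bark rim, number 2 in order from the blunt end (0) to the pointed end (5); part of the slab. Origin: the centre of the top of this stretch, 44 mm above the table, on the rim's centre line; x along the rim towards the pointed end, z up.
- bark3: a 26 mm long stretch of the bark rim, number 3 in order from the blunt end (0) to the pointed end (5); part of the slab. Origin: the centre of the top of this stretch, 44 mm above the table, on the rim's centre line; x along the rim towards the pointed end, z up.
- bark4: a 26 mm long stretch of the bark rim, number 4 in order from the blunt end (0) to the pointed end (5); part of the slab. Origin: the centre of the top of this stretch, 44 mm above the table, on the rim's centre line; x along the rim towards the pointed end, z up.
- bark5: a 16 mm long stretch of the bark rim, the end of the rim, at the pointed end; part of the slab. Origin: the centre of the top of this stretch, 44 mm above the table, on the rim's centre line; x along the rim towards the pointed end, z up.
- wax_tin: low round aluminium wax tin, 44 mm across and 19 mm high, standing on the planed face of the slab near its sawn side; origin at the centre of its underside
- walnut_bowl: small dark turned bowl, 90 mm across and 36 mm high, on the table outside the arch; origin at the centre of its underside
- lidded_box: small turned box with a knobbed lid, 44 mm across and 62 mm high, on the table on the slab's sawn side; origin at the centre of its underside
- sanding_block: cork sanding block, 45 x 90 x 27 mm, on the table on the slab's sawn side; origin at the centre of its underside
- ash_bowl: thick light-brown bowl, 150 mm across and 62 mm high, on the left of the table; origin at the centre of its underside
- cherry_bowl: red-brown bowl, 170 mm across and 50 mm high, on the right of the table; origin at the centre of its underside
There are look-alikes about, which are no part of the job. Several things have the shape of the wax_tin; the one meant has the colours described above.

How it is judged:
On the way, in this order (a step that is already met when the one before it is completed fails the run):
1. the fingertips touch the bark rim at the blunt end (contact force between the fingers and bark0 above 0.2 N), for 0.05 s.
2. then they touch the bark rim at stretch 1 (contact force between the fingers and bark1 above 0.2 N), for 0.05 s.
3. then they touch the bark rim at stretch 2 (contact force between the fingers and bark2 above 0.2 N), for 0.05 s.
4. then they touch the bark rim at stretch 3 (contact force between the fingers and bark3 above 0.2 N), for 0.05 s.
5. then they touch the bark rim at stretch 4 (contact force between the fingers and bark4 above 0.2 N), for 0.05 s.
6. they reach the end of the rim, at the pointed end (contact force between the fingers and bark5 above 0.2 N), for 0.05 s.
At the end, for the whole second after the job is handed in: the bark rim was touched from the blunt end to the pointed end in order; the slab lies flat and at rest within 25 mm of where it was, and each bystander stands within 30 mm of where it was (distance of slab from where it was at the start of the episode below 0.025 m and height (world z) of slab below 0.01 m and angle between slab's own z axis and vertical below 0.1 rad and linear speed of slab below 0.02 m/s and distance of each of wax_tin, walnut_bowl, lidded_box, sanding_block, ash_bowl, cherry_bowl from where it was at the start of the episode below 0.03 m and angle between each of wax_tin, walnut_bowl, lidded_box, sanding_block, ash_bowl, cherry_bowl's own z axis and vertical below 0.2 rad).
It fails at once if the slab is lifted or tipped (height (world z) of slab above 0.012 m or angle between slab's own z axis and vertical above 0.12 rad).
It fails at once if the slab is shoved more than 25 mm (distance of slab from where it was at the start of the episode above 0.025 m).
It fails at once if the slab is pressed hard (over 30 N) instead of touched lightly (contact force between the fingers and slab above 30 N).
It fails at once if a bystander is knocked over or moved more than 30 mm (distance of any of wax_tin, walnut_bowl, lidded_box, sanding_block, ash_bowl, cherry_bowl from where it was at the start of the episode above 0.03 m or angle between any of wax_tin, walnut_bowl, lidded_box, sanding_block, ash_bowl, cherry_bowl's own z axis and vertical above 0.3 rad).
It also fails if it takes over 59 s, if anything falls off the work surface, if the arm or the gripper's body presses on something with over 40 N, if the wrist force passes 120 N, or if a joint passes its speed limit or range.

## Working session

There is one attempt and no reset: what is moved stays moved. The work goes in short steps, Python scripts to look and compute and a tool call to move; the robot and the scene stay as the last step left them, time stands still between calls to the robot, and variables do not carry over. Pictures are saved under pics/ and viewed, and the job is handed in when it is done.

Besides the shell and the picture viewer there is one more tool, called after "Request:" as a command line: name --argument value ..., lists and objects as JSON in quotes. arm_command: Moves the arm, as the interface text tells. Its arguments: {"type":"object","properties":{"commands":{"type":"array"},"grip":{"type":"number"},"squeeze":{"type":"number"}},"required":["commands"]}

```bash
mkdir -p pics
python3 - <<'E'
from workcell import sensors, imaging, order, bot
import cv2
for n in ["scene","side"]:
    print(n,imaging.camera_info(n))
    cv2.imwrite(f"pics/{n}0.png",imaging.grab_frame(n)[:,:,::-1])
print(sensors.observe()); print(bot.tip_extent)
E
```

```text
scene {'fx': 545.0513013958719, 'fy': 545.0513013958719, 'cx': 327.72104360472605, 'cy': 240.70072851372936, 'origin': array([1.36380084, 0.15197418, 1.02801179]), 'attitude': array([-2.42630671, -0.00380511,  1.74707282])}
side {'fx': 490.15899369017706, 'fy': 490.15899369017706, 'cx': 318.1848190619679, 'cy': 239.8235938916153, 'origin': array([0.41718606, 0.67413028, 0.82324034]), 'attitude': array([-2.412453  ,  0.01149049, -2.96951706])}
{'clock': 0.1, 'qpos': array([ 1.16080828,  0.52195992, -0.03631811,  1.59997548,  0.02118759,
        1.02113405, -0.11279081]), 'qd': array([-0.00020459, -0.00242309, -0.00197185, -0.00053588,  0.00099076,
        0.00196856,  0.00045807]), 'joint_efforts': array([ 3.79435922e-03, -9.28477478e+01,  1.98379733e+00, -3.70534194e+01,
        1.81796617e-02,  5.30874866e-03, -1.53028286e-04]), 'position': array([ 0.20816172, -0.5889761 ,  0.23877119]), 'tool_rot': array([-1.50404933,  1.56970408,  1.97731545]), 'force': array([0.06299285, 0.48726727, 0.78285629]), 'moment': array([ 0.00581663, -0.02704225, -0.04292768]), 'grip_width': 0.08580728969973164}
0.008
```

View pics/scene0.png

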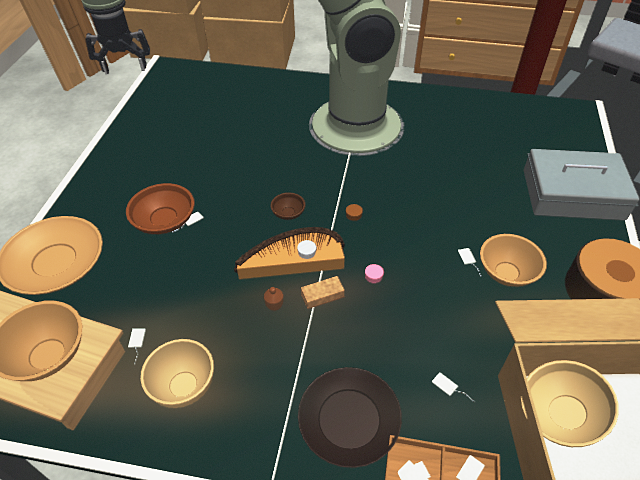

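View pics/side0.png

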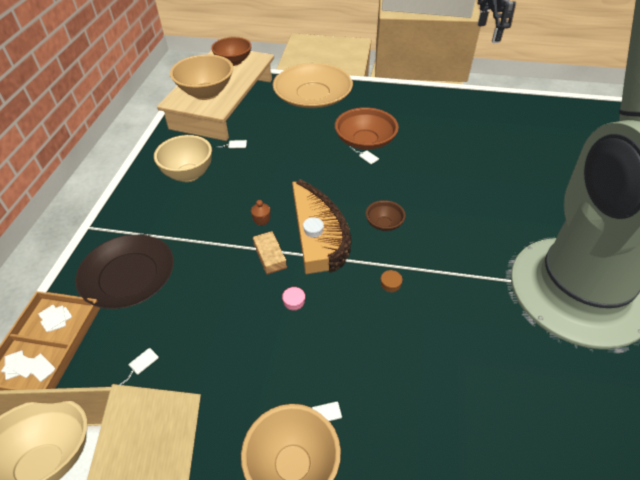

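The slab lies around (290,252) in the scene view. Its blunt end is at (343,245), its pointed end at (238,268), and the bark arches towards the robot. The look-alike tins are the orange-brown one at (354,211) and the pink one at (374,273). The aluminium tin is on the slab at (307,248). I'll crop in close.

```bash
cat > h.py <<'E'
import numpy as np, cv2
from scipy.spatial.transform import Rotation as R
def ray(ci,u,v):
    d=R.from_euler('xyz',ci['attitude']).as_matrix()@np.array([(u-ci['cx'])/ci['fx'],(v-ci['cy'])/ci['fy'],1.])
    return np.array(ci['origin']),d
def onplane(ci,u,v,z):
    o,d=ray(ci,u,v); return o+d*(z-o[2])/d[2]
def proj(ci,P):
    p=R.from_euler('xyz',ci['attitude']).as_matrix().T@(np.asarray(P,float)-ci['origin'])
    return np.array([ci['fx']*p[0]/p[2]+ci['cx'],ci['fy']*p[1]/p[2]+ci['cy']])
E
python3 - <<'E'
import cv2
a=cv2.imread('pics/scene0.png')[190:310,220:390]; b=cv2.imread('pics/side0.png')[170:310,240:410]
cv2.imwrite('pics/c1.png',cv2.resize(a,None,fx=4.5,fy=4.5,interpolation=cv2.INTER_CUBIC))
cv2.imwrite('pics/c2.png',cv2.resize(b,None,fx=4.2,fy=4.2,interpolation=cv2.INTER_CUBIC))
E
```

```text
(no output)
```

View pics/c1.png

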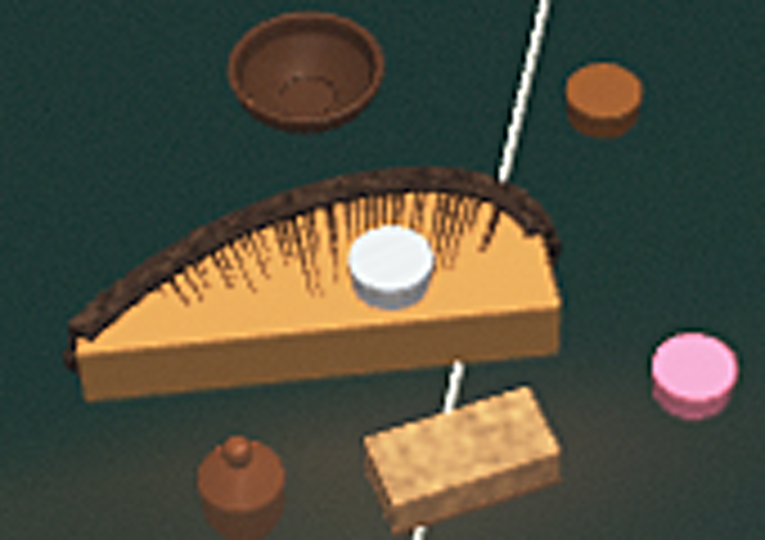

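View pics/c2.png

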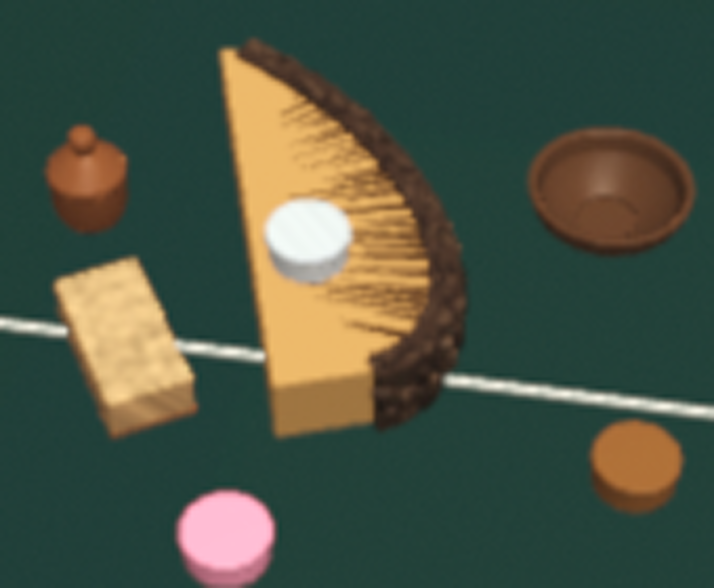

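```bash
cat > m.py <<'E'
from h import *
from workcell import imaging
sc=imaging.camera_info('scene'); sd=imaging.camera_info('side')
a=lambda u,v:(220+u/4.5-.4,190+v/4.5-.4); b=lambda u,v:(240+u/4.2-.4,170+v/4.2-.4)
print('outer edge scene')
for p in [(72,325),(120,285),(180,242),(240,208),(300,185),(350,172),(400,166),(450,169),(500,180),(530,200),(556,230)]:
    print(p,onplane(sc,*a(*p),.044)[:2].round(4))
print('inner edge side')
for p in [(240,52),(290,82),(340,125),(380,175),(410,215),(427,260),(428,300),(412,335),(375,358)]:
    print(p,onplane(sd,*b(*p),.044)[:2].round(4))
print('wood corners z.04: scene'); 
for p in [(82,355),(558,308),(552,252)]: print(onplane(sc,*a(*p),.04)[:2].round(4))
print('side')
for p in [(222,52),(272,390),(372,368)]: print(onplane(sd,*b(*p),.04)[:2].round(4))
print('tin top', onplane(sc,*a(390,257),.059)[:2],onplane(sd,*b(308,232),.059)[:2])
print('bowl rim', onplane(sc,*a(306,68),.036)[:2],onplane(sd,*b(611,188),.036)[:2])
print('brown tin', onplane(sc,*a(603,90),.019)[:2],onplane(sd,*b(637,455),.019)[:2])
print('box', onplane(sc,*a(240,475),.04)[:2],onplane(sd,*b(87,170),.04)[:2])
print('block', onplane(sc,*a(460,440),.027)[:2],onplane(sd,*b(125,325),.027)[:2])
E
python3 m.py
```

```text
outer edge scene
(72, 325) [ 0.6232 -0.1924]
(120, 285) [ 0.593  -0.1755]
(180, 242) [ 0.5588 -0.1523]
(240, 208) [ 0.5298 -0.1268]
(300, 185) [ 0.5079 -0.099 ]
(350, 172) [ 0.4937 -0.0744]
(400, 166) [ 0.4846 -0.0486]
(450, 169) [ 0.4819 -0.0215]
(500, 180) [0.485  0.0066]
(530, 200) [0.4964 0.025 ]
(556, 230) [0.515  0.0421]
inner edge side
(240, 52) [ 0.6274 -0.1843]
(290, 82) [ 0.5947 -0.164 ]
(340, 125) [ 0.5612 -0.1342]
(380, 175) [ 0.5336 -0.0994]
(410, 215) [ 0.5134 -0.0725]
(427, 260) [ 0.5001 -0.0421]
(428, 300) [ 0.4957 -0.0149]
(412, 335) [0.5003 0.0096]
(375, 358) [0.5162 0.0273]
wood corners z.04: scene
[ 0.6382 -0.1832]
[0.5643 0.0511]
[0.5271 0.042 ]
side
[ 0.6386 -0.187 ]
[0.5633 0.0524]
[0.5171 0.0306]
tin top [ 0.56157212 -0.03800286] [ 0.56129324 -0.03782146]
bowl rim [ 0.41298948 -0.11774694] [ 0.41090711 -0.11737482]
brown tin [0.38350676 0.04909979] [0.38326449 0.04698304]
box [ 0.69653806 -0.08596405] [ 0.6910478  -0.08181061]
block [0.64718074 0.01462818] [0.64825575 0.0121256 ]
```

```bash
cat > path.py <<'E'
from h import *
from scipy.interpolate import splprep, splev
out=np.array([(.593,-.1755),(.5588,-.1523),(.5298,-.1268),(.5079,-.099),(.4937,-.0744),(.4846,-.0486),(.4819,-.0215),(.485,.0066),(.4964,.025),(.515,.0421)])
inn=np.array([(.6274,-.1843),(.5947,-.164),(.5612,-.1342),(.5336,-.0994),(.5134,-.0725),(.5001,-.0421),(.4957,-.0149),(.5003,.0096),(.5162,.0273)])
def off(P,d,w):
    t,_=splprep(P.T,s=1e-5); T=np.array(splev(_,t,der=1)).T; T/=np.linalg.norm(T,axis=1)[:,None]
    return P+d*np.c_[-T[:,1],T[:,0]]
# travel pointed->blunt (north-ish); left normal (-Ty,Tx) is toward robot (-x)
A=off(out,-.008,0); B=off(inn,.008,0)
P=np.vstack([A,B]); c=np.array([.58,-.07]); ang=np.unwrap(np.mod(np.arctan2(P[:,1]-c[1],P[:,0]-c[0]),2*np.pi))
ang=np.mod(np.arctan2(P[:,1]-c[1],P[:,0]-c[0]),2*np.pi)
P=P[np.argsort(ang)]  # from blunt (small ang) to pointed
tck,u=splprep(P.T,s=6e-5)
uu=np.linspace(0,1,600); C=np.array(splev(uu,tck)).T
s=np.r_[0,np.cumsum(np.linalg.norm(np.diff(C,axis=0),axis=1))]
def at(x):
    return np.array([np.interp(x,s,C[:,0]),np.interp(x,s,C[:,1])])
E
python3 - <<'E'
from path import *
from workcell import sensors
print(P.round(4)); print('len',s[-1])
for x in np.linspace(0,s[-1],12): print(round(x,3),at(x).round(4))
M=R.from_euler('xyz',sensors.observe()['tool_rot']).as_matrix(); print(M.round(3))
st=sensors.observe()['position']
for t in ([.50,-.05,.30],[.52,.035,.10]): print(M.T@(np.array(t)-st)*100)
E
```

```text
[[ 0.5197  0.0356]
 [ 0.5108  0.0332]
 [ 0.5029  0.0204]
 [ 0.493   0.0129]
 [ 0.4926  0.004 ]
 [ 0.4877 -0.0148]
 [ 0.4899 -0.0216]
 [ 0.4925 -0.0445]
 [ 0.4924 -0.0468]
 [ 0.501  -0.0711]
 [ 0.5064 -0.0764]
 [ 0.5146 -0.0946]
 [ 0.5272 -0.1041]
 [ 0.5356 -0.1213]
 [ 0.5556 -0.1399]
 [ 0.5637 -0.1459]
 [ 0.5899 -0.1704]
 [ 0.5967 -0.1684]
 [ 0.6233 -0.1912]]
len 0.2940991700613626
0.0 [0.5197 0.0372]
0.027 [0.4998 0.0197]
0.053 [ 0.4898 -0.0049]
0.08 [ 0.4899 -0.0315]
0.107 [ 0.4966 -0.0573]
0.134 [ 0.5078 -0.0816]
0.16 [ 0.5225 -0.1039]
0.187 [ 0.54   -0.1241]
0.214 [ 0.5594 -0.1425]
0.241 [ 0.5801 -0.1594]
0.267 [ 0.6015 -0.1754]
0.294 [ 0.6232 -0.191 ]
[[-0.     0.333 -0.943]
 [ 0.001 -0.943 -0.333]
 [-1.    -0.001  0.   ]]
[ -6.08140964 -41.09680812 -45.47754028]
[ 13.9262421  -48.42252358 -50.19747299]
```

Request:
arm_command --commands '[{"dx":-6,"dy":-20,"dz":-22},{"dx":-6,"dy":-20,"dz":-22},{"dx":-6,"dy":-20,"dz":-22},{"dx":-6,"dy":-41,"dz":-45.5},{"dx":-6,"dy":-41,"dz":-45.5},{"dx":-6,"dy":-41,"dz":-45.5},{"dx":-6,"dy":-41,"dz":-45.5},{"dx":-6,"dy":-41,"dz":-45.5},{"dx":-6,"dy":-41,"dz":-45.5},{"dx":-6,"dy":-41,"dz":-45.5},{"dx":-6,"dy":-41,"dz":-45.5},{"dx":-6,"dy":-41,"dz":-45.5}]' --grip 1 --squeeze 20

```text
validation failed for argument at $.co...
```

Request:
arm_command --commands '[{"dx":-3.0,"dy":-4.0,"dz":-4.0,"twist":0.0}]' --grip 1 --squeeze 20

```text
clock: 0.18
position: [0.2201, -0.5581, 0.2548]
tool_rot: [-1.076, 1.565, 2.4]
force: [0.1, -1.0, -0.7]
grip_width: 0.0748
```

```bash
cat > to.py <<'E'
from h import *
import sys
from workcell import sensors
o=sensors.observe(); M=R.from_euler('xyz',o['tool_rot']).as_matrix()
for a in sys.argv[1:]:
    t=np.array(eval(a)); print(a,(M.T@(t-o['position'])*100).round(2))
print(o['clock'],o['position'].round(4),o['force'].round(2),o['grip_width'],'\n',M.round(3))
E
python3 to.py "[.50,-.05,.30]"
```

```text
[.50,-.05,.30] [ -4.44 -38.84 -43.09]
0.1833 [ 0.2201 -0.5581  0.2548] [ 0.06 -0.96 -0.73] 0.0748283610430578 
 [[-0.005  0.328 -0.945]
 [ 0.004 -0.945 -0.328]
 [-1.    -0.006  0.003]]
```

Request:
arm_command --commands '[{"dx":-4.4,"dy":-19.0,"dz":-21.0,"twist":0.0},{"dx":-4.4,"dy":-19.0,"dz":-21.0,"twist":0.0}]'

```text
clock: 0.35
position: [0.2632, -0.4821, 0.2706]
tool_rot: [-1.075, 1.564, 2.399]
force: [2.1, -0.4, -0.1]
grip_width: 0.0515
```

Request:
arm_command --commands '[{"dx":-2.9,"dy":-25.0,"dz":-28.0,"twist":0.0},{"dx":-2.9,"dy":-25.0,"dz":-28.0,"twist":0.0},{"dx":-2.9,"dy":-25.0,"dz":-28.0,"twist":0.0},{"dx":-2.9,"dy":-25.0,"dz":-28.0,"twist":0.0},{"dx":-2.9,"dy":-25.0,"dz":-28.0,"twist":0.0},{"dx":-2.9,"dy":-25.0,"dz":-28.0,"twist":0.0},{"dx":-2.9,"dy":-25.0,"dz":-28.0,"twist":0.0},{"dx":-2.9,"dy":-25.0,"dz":-28.0,"twist":0.0},{"dx":-2.9,"dy":-25.0,"dz":-28.0,"twist":0.0},{"dx":-2.9,"dy":-25.0,"dz":-28.0,"twist":0.0},{"dx":-2.9,"dy":-25.0,"dz":-28.0,"twist":0.0},{"dx":-2.9,"dy":-25.0,"dz":-28.0,"twist":0.0}]'

```text
clock: 1.35
position: [0.4462, -0.1546, 0.2999]
tool_rot: [-1.002, 1.564, 2.472]
force: [0.4, -0.4, 0.1]
grip_width: 0.0002
```

```bash
python3 to.py "[.52,.039,.30]"
python3 - <<'E'
from workcell import imaging
import cv2
print(imaging.camera_info('wrist'))
cv2.imwrite("pics/w0.png",imaging.grab_frame('wrist')[:,:,::-1])
E
```

```text
[.52,.039,.30] [  0.04 -15.89 -13.3 ]
1.35 [ 0.4462 -0.1546  0.2999] [ 0.45 -0.43  0.14] 0.00022045721099314477 
 [[-0.006  0.327 -0.945]
 [ 0.004 -0.945 -0.327]
 [-1.    -0.006  0.004]]
{'fx': 351.61030003024723, 'fy': 351.61030003024723, 'cx': 323.1759846460775, 'cy': 237.90957696756993, 'origin': array([ 0.52103432, -0.12857566,  0.4334715 ]), 'attitude': array([ 2.82614925,  0.00638851, -1.23762607])}
```

View pics/w0.png

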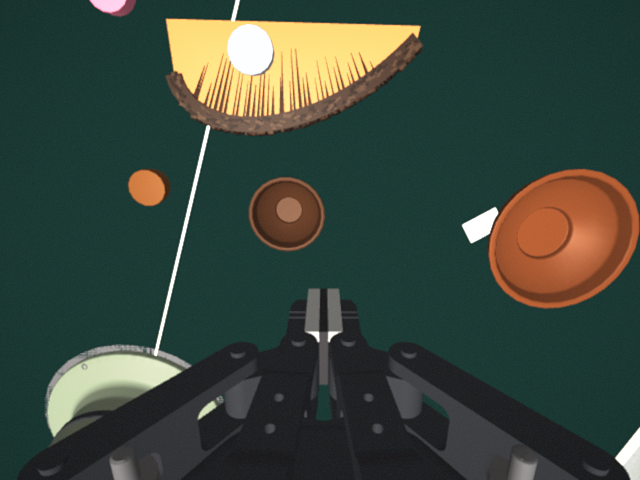

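Run:
```python
from path import *
from workcell import imaging
ci=imaging.camera_info('wrist'); im=cv2.imread('pics/w0.png')
k=5; cr=cv2.resize(im[10:140,150:300+130],None,fx=2.8,fy=2.8,interpolation=cv2.INTER_CUBIC)
for x in np.linspace(0,s[-1],23):
    q=(proj(ci,[*at(x),.044])-[150,10])*2.8+.9
    cv2.circle(cr,tuple(int(v) for v in q.round()),2,(0,255,0),-1)
cv2.imwrite('pics/w0c.png',cr)
```

```text
(no output)
```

View pics/w0c.png

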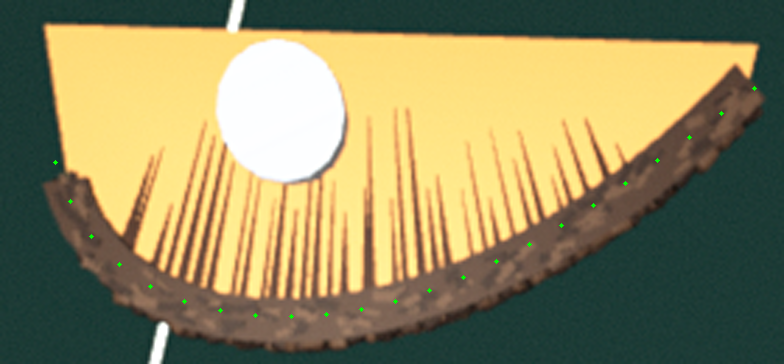

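The projected centre line lies on the bark in the wrist view, to within about 2 mm. The rim runs from s≈8 mm to 296 mm, so bark0 is at s≈15 and bark5 at s≈289. Next I'll move above the blunt end.

```bash
python3 to.py "[.513,.032,.20]" "[.513,.032,.075]"; python3 -c "
from path import *
for x in range(0,296,10): print(x,at(x*1e-3).round(4),end=' ')"
```

```text
[.513,.032,.20] [ 10.04 -15.47 -12.47]
[.513,.032,.075] [ 22.54 -15.39 -12.52]
1.4 [ 0.446  -0.1553  0.2999] [-0.31 -0.35  0.62] -9.071249313644418e-05 
 [[-0.006  0.326 -0.946]
 [ 0.004 -0.946 -0.326]
 [-1.    -0.006  0.004]]
0 [0.5197 0.0372] 10 [0.5114 0.0317] 20 [0.5041 0.0249] 30 [0.498 0.017] 40 [0.4935 0.0081] 50 [ 0.4905 -0.0015] 60 [ 0.4891 -0.0114] 70 [ 0.4889 -0.0213] 80 [ 0.4898 -0.0313] 90 [ 0.4917 -0.0411] 100 [ 0.4943 -0.0508] 110 [ 0.4976 -0.0602] 120 [ 0.5015 -0.0694] 130 [ 0.506  -0.0784] 140 [ 0.5109 -0.087 ] 150 [ 0.5164 -0.0954] 160 [ 0.5222 -0.1035] 170 [ 0.5285 -0.1114] 180 [ 0.5351 -0.1189] 190 [ 0.5419 -0.1261] 200 [ 0.5491 -0.1331] 210 [ 0.5565 -0.1399] 220 [ 0.564  -0.1464] 230 [ 0.5717 -0.1528] 240 [ 0.5796 -0.159 ] 250 [ 0.5875 -0.1651] 260 [ 0.5956 -0.171 ] 270 [ 0.6036 -0.1769] 280 [ 0.6118 -0.1827] 290 [ 0.6199 -0.1886]
```

Request:
arm_command --commands '[{"dx":10.0,"dy":-15.4,"dz":-12.5,"twist":0.0},{"dx":10.0,"dy":-15.4,"dz":-12.5,"twist":0.0},{"dx":10.0,"dy":-15.4,"dz":-12.5,"twist":0.0},{"dx":10.0,"dy":-15.4,"dz":-12.5,"twist":0.0},{"dx":10.0,"dy":-15.4,"dz":-12.5,"twist":0.0},{"dx":10.0,"dy":-15.4,"dz":-12.5,"twist":0.0},{"dx":10.0,"dy":-15.4,"dz":-12.5,"twist":0.0},{"dx":10.0,"dy":-15.4,"dz":-12.5,"twist":0.0},{"dx":10.0,"dy":-15.4,"dz":-12.5,"twist":0.0},{"dx":10.0,"dy":-15.4,"dz":-12.5,"twist":0.0},{"dx":10.0,"dy":-15.4,"dz":-12.5,"twist":0.0},{"dx":10.0,"dy":-15.4,"dz":-12.5,"twist":0.0}]'

```text
clock: 2.4
position: [0.5135, 0.0305, 0.2008]
tool_rot: [-1.026, 1.564, 2.445]
force: [-1.1, -0.2, -0.5]
grip_width: -0.0002
```

```bash
python3 to.py "[.513,.032,.075]"
```

```text
[.513,.032,.075] [12.58 -0.08 -0.04]
2.4 [0.5135 0.0305 0.2008] [-1.06 -0.18 -0.49] -0.0001509203068926105 
 [[-0.005  0.324 -0.946]
 [ 0.004 -0.946 -0.324]
 [-1.    -0.006  0.003]]
```

Request:
arm_command --commands '[{"dx":3.0,"dy":-0.1,"dz":0.0,"twist":0.0},{"dx":6.0,"dy":-0.1,"dz":0.0,"twist":0.0},{"dx":9.0,"dy":-0.1,"dz":0.0,"twist":0.0},{"dx":11.0,"dy":-0.1,"dz":0.0,"twist":0.0},{"dx":12.5,"dy":-0.1,"dz":0.0,"twist":0.0},{"dx":12.5,"dy":-0.1,"dz":0.0,"twist":0.0},{"dx":12.5,"dy":-0.1,"dz":0.0,"twist":0.0},{"dx":12.5,"dy":-0.1,"dz":0.0,"twist":0.0},{"dx":12.5,"dy":-0.1,"dz":0.0,"twist":0.0},{"dx":12.5,"dy":-0.1,"dz":0.0,"twist":0.0}]'

```text
clock: 3.23
position: [0.5132, 0.0319, 0.0768]
tool_rot: [-1.245, 1.565, 2.226]
force: [-0.1, 0.0, 0.2]
grip_width: -0.0001
```

```bash
python3 to.py "[.513,.032,.056]"
python3 - <<'E'
from workcell import imaging
import cv2
for n in ('side','wrist'):
    im=imaging.grab_frame(n)[:,:,::-1]
    if n=='side': im=cv2.resize(im[150:300,230:430],None,fx=3.5,fy=3.5,interpolation=cv2.INTER_CUBIC)
    cv2.imwrite(f"pics/{n}1.png",im)
E
```

```text
[.513,.032,.056] [ 2.08 -0.    0.01]
3.2333 [0.5132 0.0319 0.0768] [-0.05  0.01  0.25] -5.408136373714607e-05 
 [[-0.003  0.324 -0.946]
 [ 0.004 -0.946 -0.324]
 [-1.    -0.005  0.002]]
```

View pics/side1.png

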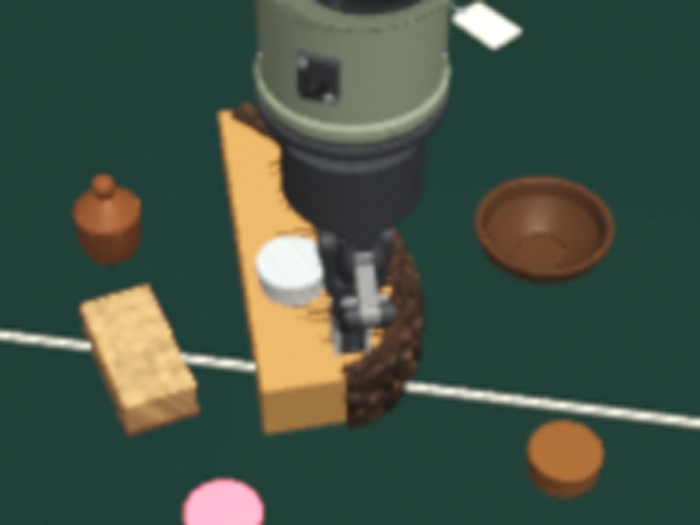

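View pics/wrist1.png

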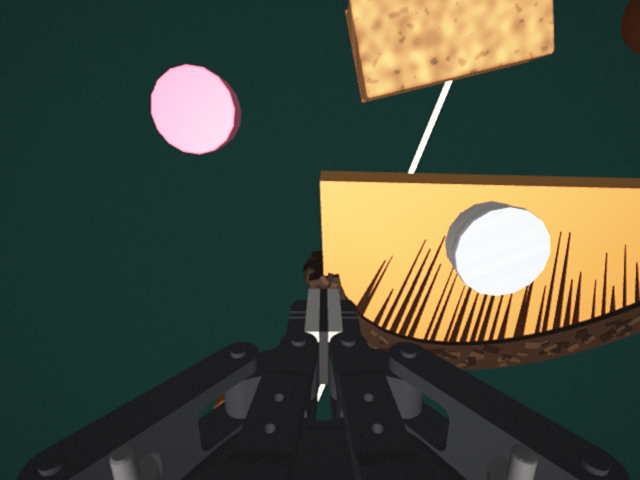

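The fingertips are over the bark at the blunt end and clear of the tin. I'll descend in small steps.

Request:
arm_command --commands '[{"dx":1.0,"dy":0.0,"dz":0.0,"twist":0.0},{"dx":1.8,"dy":0.0,"dz":0.0,"twist":0.0},{"dx":2.1,"dy":0.0,"dz":0.0,"twist":0.0},{"dx":2.2,"dy":0.0,"dz":0.0,"twist":0.0},{"dx":2.2,"dy":0.0,"dz":0.0,"twist":0.0},{"dx":2.2,"dy":0.0,"dz":0.0,"twist":0.0}]'

```text
clock: 3.83
position: [0.5128, 0.0321, 0.0544]
tool_rot: [-1.13, 1.565, 2.341]
force: [0.4, -0.2, -0.3]
grip_width: 0.0001
```

Request:
arm_command --commands '[{"dx":0.1,"dy":0.0,"dz":0.0,"twist":0.0},{"dx":0.2,"dy":0.0,"dz":0.0,"twist":0.0},{"dx":0.2,"dy":0.0,"dz":0.0,"twist":0.0},{"dx":0.2,"dy":0.0,"dz":0.0,"twist":0.0}]'

```text
clock: 4.17
position: [0.5129, 0.0321, 0.0524]
tool_rot: [-1.149, 1.565, 2.323]
force: [0.2, 0.4, 0.5]
grip_width: 0.0004
```

Request:
arm_command --commands '[{"dx":0.05,"dy":0.0,"dz":0.0,"twist":0.0},{"dx":0.05,"dy":0.0,"dz":0.0,"twist":0.0},{"dx":0.05,"dy":0.0,"dz":0.0,"twist":0.0}]'

```text
clock: 4.42
position: [0.5129, 0.0321, 0.0521]
tool_rot: [-1.176, 1.565, 2.296]
force: [-1.9, -0.9, 2.9]
grip_width: 0.0001
```

Request:
arm_command --commands '[{"dx":0.05,"dy":0.0,"dz":0.0,"twist":0.0},{"dx":0.05,"dy":0.0,"dz":0.0,"twist":0.0},{"dx":0.05,"dy":0.0,"dz":0.0,"twist":0.0}]'

```text
clock: 4.67
position: [0.5129, 0.0321, 0.052]
tool_rot: [-1.18, 1.565, 2.291]
force: [-3.0, -0.3, 12.7]
grip_width: 0.0
```

```bash
python3 -c "
from path import *
for x in range(14,60,5): print(at(x*1e-3).round(4),end=' ')
"; python3 to.py "[.504,.0252,.052]" "[.4981,.0172,.052]" "[.4935,.0081,.052]"
```

```text
[0.5083 0.0291] [0.5047 0.0256] [0.5015 0.0219] [0.4985 0.0178] [0.496  0.0135] [0.4938 0.009 ] [0.4921 0.0043] [ 0.4907 -0.0005] [ 0.4898 -0.0054] [ 0.4891 -0.0104] [.504,.0252,.052] [0.   0.37 1.07]
[.4981,.0172,.052] [0.   0.93 1.89]
[.4935,.0081,.052] [0.   1.64 2.62]
4.6667 [0.5129 0.0321 0.052 ] [-2.97 -0.3  12.66] 4.423962035634819e-05 
 [[-0.004  0.324 -0.946]
 [ 0.004 -0.946 -0.324]
 [-1.    -0.005  0.002]]
```

Contact is made, with light upward force. The position control is stiff, about 20 N/mm, so I'll use a very small press of about 0.3 mm and follow the rim.

```bash
cat > nx.py <<'E'
from path import *
import sys
from workcell import sensors
o=sensors.observe(); M=R.from_euler('xyz',o['tool_rot']).as_matrix(); p=o['position']
press=float(sys.argv[1])*1e-3; step=float(sys.argv[2])*1e-3; n=int(sys.argv[3])
d=np.linalg.norm(C-p[:2],axis=1); i=d.argmin(); s0=s[i]
print('clock',o['clock'],'s',s0.round(4),'off',d[i].round(4),'F',o['force'].round(1),'z',p[2].round(4))
ss=s0+step*np.arange(1,n+1)
for x in ss:
    if x<=s[-1]: q=at(x)
    else: q=C[-1]+(C[-1]-C[-9])/np.linalg.norm(C[-1]-C[-9])*(x-s[-1])
    v=M.T@(np.array([*q,p[2]-press])-p)*100
    print('dx %.3f dy %.2f dz %.2f'%tuple(v))
E
python3 nx.py 0.3 4 8
```

```text
clock 4.6667 s 0.0083 off 0.0006 F [-3.  -0.3 12.7] z 0.052
dx 0.030 dy 0.07 dz 0.37
dx 0.030 dy 0.23 dz 0.74
dx 0.030 dy 0.41 dz 1.09
dx 0.030 dy 0.61 dz 1.44
dx 0.029 dy 0.84 dz 1.77
dx 0.029 dy 1.10 dz 2.08
dx 0.028 dy 1.37 dz 2.37
dx 0.027 dy 1.66 dz 2.64
```

Request:
arm_command --commands '[{"dx":0.03,"dy":0.03,"dz":0.18,"twist":0.0},{"dx":0.03,"dy":0.07,"dz":0.37,"twist":0.0},{"dx":0.03,"dy":0.15,"dz":0.55,"twist":0.0},{"dx":0.03,"dy":0.23,"dz":0.74,"twist":0.0},{"dx":0.03,"dy":0.32,"dz":0.92,"twist":0.0},{"dx":0.03,"dy":0.41,"dz":1.09,"twist":0.0},{"dx":0.03,"dy":0.61,"dz":1.44,"twist":0.0},{"dx":0.03,"dy":0.84,"dz":1.77,"twist":0.0}]'

```text
clock: 5.33
position: [0.4996, 0.019, 0.0521]
tool_rot: [-1.575, 1.566, 1.898]
force: [3.0, 4.0, 6.0]
grip_width: 0.0002
```

```bash
python3 nx.py 0.3 4 12
```

```text
clock 5.3333 s 0.0273 off 0.0003 F [3. 4. 6.] z 0.0521
dx 0.029 dy 0.22 dz 0.31
dx 0.027 dy 0.49 dz 0.61
dx 0.026 dy 0.78 dz 0.89
dx 0.024 dy 1.09 dz 1.14
dx 0.023 dy 1.41 dz 1.37
dx 0.021 dy 1.75 dz 1.59
dx 0.019 dy 2.10 dz 1.78
dx 0.017 dy 2.46 dz 1.95
dx 0.015 dy 2.83 dz 2.11
dx 0.013 dy 3.21 dz 2.24
dx 0.011 dy 3.59 dz 2.36
dx 0.009 dy 3.98 dz 2.46
```

Request:
arm_command --commands '[{"dx":0.02,"dy":0.22,"dz":0.31,"twist":0.0},{"dx":0.02,"dy":0.49,"dz":0.61,"twist":0.0},{"dx":0.018,"dy":0.78,"dz":0.89,"twist":0.0},{"dx":0.016,"dy":1.09,"dz":1.14,"twist":0.0},{"dx":0.015,"dy":1.41,"dz":1.37,"twist":0.0},{"dx":0.014,"dy":1.75,"dz":1.59,"twist":0.0}]'

```text
clock: 5.83
position: [0.4905, -0.0023, 0.052]
tool_rot: [-1.753, 1.565, 1.72]
force: [1.4, 5.9, 7.5]
grip_width: -0.0001
```

```bash
python3 nx.py 0.2 4 9;  python3 - <<'E'
from workcell import imaging
import cv2
cv2.imwrite("pics/scene2.png",imaging.grab_frame('scene')[:,:,::-1])
a=cv2.imread('pics/scene0.png')[190:310,220:390];b=cv2.imread('pics/scene2.png')[190:310,220:390]
cv2.imwrite('pics/cmp2.png',cv2.resize(cv2.hconcat([a,b]),None,fx=2.3,fy=2.3,interpolation=cv2.INTER_CUBIC))
E
```

```text
clock 5.8333 s 0.051 off 0.0002 F [1.4 5.9 7.5] z 0.052
dx 0.018 dy 0.36 dz 0.21
dx 0.016 dy 0.72 dz 0.39
dx 0.013 dy 1.09 dz 0.54
dx 0.011 dy 1.47 dz 0.68
dx 0.009 dy 1.85 dz 0.80
dx 0.007 dy 2.23 dz 0.90
dx 0.004 dy 2.63 dz 0.98
dx 0.002 dy 3.02 dz 1.05
dx -0.000 dy 3.41 dz 1.11
```

View pics/cmp2.png

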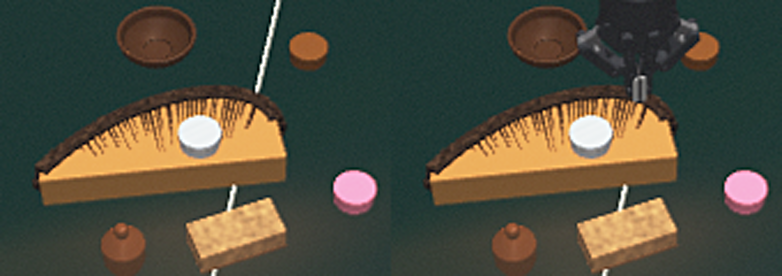

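In the scene view the slab hasn't shifted and the wax tin is in place. I'll carry on.

Request:
arm_command --commands '[{"dx":0.016,"dy":0.36,"dz":0.21,"twist":0.0},{"dx":0.014,"dy":0.72,"dz":0.39,"twist":0.0},{"dx":0.012,"dy":1.09,"dz":0.54,"twist":0.0},{"dx":0.01,"dy":1.47,"dz":0.68,"twist":0.0},{"dx":0.008,"dy":1.85,"dz":0.8,"twist":0.0},{"dx":0.006,"dy":2.23,"dz":0.9,"twist":0.0},{"dx":0.004,"dy":2.63,"dz":0.98,"twist":0.0}]'

```text
clock: 6.47
position: [0.4896, -0.0307, 0.052]
tool_rot: [-1.79, 1.565, 1.683]
force: [-1.1, 6.6, 9.2]
grip_width: 0.0001
```

```bash
python3 nx.py 0.2 4 9
```

```text
clock 6.4667 s 0.0794 off 0.0002 F [-1.1  6.6  9.2] z 0.052
dx 0.018 dy 0.40 dz 0.05
dx 0.015 dy 0.80 dz 0.11
dx 0.013 dy 1.20 dz 0.15
dx 0.010 dy 1.60 dz 0.18
dx 0.008 dy 2.00 dz 0.20
dx 0.006 dy 2.40 dz 0.21
dx 0.003 dy 2.80 dz 0.20
dx 0.001 dy 3.20 dz 0.19
dx -0.002 dy 3.59 dz 0.17
```

Request:
arm_command --commands '[{"dx":0.008,"dy":0.4,"dz":0.05,"twist":0.0},{"dx":0.005,"dy":0.8,"dz":0.11,"twist":0.0},{"dx":0.003,"dy":1.2,"dz":0.15,"twist":0.0},{"dx":0.0,"dy":1.6,"dz":0.18,"twist":0.0},{"dx":-0.002,"dy":2.0,"dz":0.2,"twist":0.0},{"dx":-0.004,"dy":2.4,"dz":0.21,"twist":0.0},{"dx":-0.007,"dy":2.8,"dz":0.2,"twist":0.0}]'

```text
clock: 7.05
position: [0.4965, -0.0573, 0.0521]
tool_rot: [-1.75, 1.564, 1.724]
force: [-2.0, 6.5, 9.9]
grip_width: -0.0001
```

```bash
python3 nx.py 0.1 4 9
```

```text
clock 7.05 s 0.1067 off 0.0001 F [-2.   6.5  9.9] z 0.0521
dx 0.007 dy 0.39 dz -0.01
dx 0.005 dy 0.79 dz -0.04
dx 0.002 dy 1.19 dz -0.07
dx -0.001 dy 1.58 dz -0.11
dx -0.003 dy 1.98 dz -0.16
dx -0.006 dy 2.38 dz -0.22
dx -0.008 dy 2.77 dz -0.29
dx -0.011 dy 3.16 dz -0.37
dx -0.013 dy 3.55 dz -0.46
```

Request:
arm_command --commands '[{"dx":-0.003,"dy":0.39,"dz":-0.01,"twist":0.0},{"dx":-0.005,"dy":0.79,"dz":-0.04,"twist":0.0},{"dx":-0.008,"dy":1.19,"dz":-0.07,"twist":0.0},{"dx":-0.011,"dy":1.58,"dz":-0.11,"twist":0.0},{"dx":-0.013,"dy":1.98,"dz":-0.16,"twist":0.0},{"dx":-0.016,"dy":2.38,"dz":-0.22,"twist":0.0}]'

```text
clock: 7.55
position: [0.5059, -0.0787, 0.0521]
tool_rot: [-1.646, 1.563, 1.827]
force: [-2.9, 5.2, 8.2]
grip_width: 0.0001
```

```bash
python3 nx.py 0.0 4 9;  python3 - <<'E'
from workcell import imaging
import cv2
cv2.imwrite("pics/scene3.png",imaging.grab_frame('scene')[:,:,::-1])
a=cv2.imread('pics/scene0.png')[190:310,220:390];b=cv2.imread('pics/scene3.png')[190:310,220:390]
cv2.imwrite('pics/cmp3.png',cv2.resize(cv2.hconcat([a,b]),None,fx=2.3,fy=2.3,interpolation=cv2.INTER_CUBIC))
E
```

```text
clock 7.55 s 0.1301 off 0.0003 F [-2.9  5.2  8.2] z 0.0521
dx -0.003 dy 0.37 dz -0.09
dx -0.006 dy 0.77 dz -0.17
dx -0.009 dy 1.16 dz -0.25
dx -0.011 dy 1.55 dz -0.35
dx -0.014 dy 1.93 dz -0.45
dx -0.017 dy 2.32 dz -0.56
dx -0.020 dy 2.70 dz -0.68
dx -0.023 dy 3.08 dz -0.80
dx -0.026 dy 3.46 dz -0.93
```

View pics/cmp3.png

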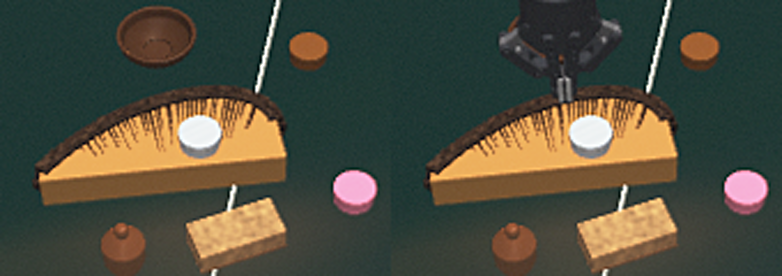

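The slab still hasn't moved and the force is about 8 N. I'll continue.

Request:
arm_command --commands '[{"dx":-0.003,"dy":0.37,"dz":-0.09,"twist":0.0},{"dx":-0.006,"dy":0.77,"dz":-0.17,"twist":0.0},{"dx":-0.009,"dy":1.16,"dz":-0.25,"twist":0.0},{"dx":-0.011,"dy":1.55,"dz":-0.35,"twist":0.0},{"dx":-0.014,"dy":1.93,"dz":-0.45,"twist":0.0},{"dx":-0.017,"dy":2.32,"dz":-0.56,"twist":0.0}]'

```text
clock: 8.1
position: [0.5184, -0.0991, 0.0521]
tool_rot: [-1.531, 1.563, 1.943]
force: [-4.4, 6.1, 8.8]
grip_width: -0.0
```

```bash
python3 nx.py 0.0 4 9
```

```text
clock 8.1 s 0.1544 off 0.0005 F [-4.4  6.1  8.8] z 0.0521
dx -0.003 dy 0.39 dz -0.17
dx -0.006 dy 0.77 dz -0.29
dx -0.010 dy 1.15 dz -0.43
dx -0.013 dy 1.52 dz -0.57
dx -0.016 dy 1.89 dz -0.71
dx -0.019 dy 2.26 dz -0.87
dx -0.022 dy 2.63 dz -1.03
dx -0.025 dy 2.99 dz -1.19
dx -0.028 dy 3.36 dz -1.36
```

Request:
arm_command --commands '[{"dx":-0.003,"dy":0.39,"dz":-0.17,"twist":0.0},{"dx":-0.006,"dy":0.77,"dz":-0.29,"twist":0.0},{"dx":-0.01,"dy":1.15,"dz":-0.43,"twist":0.0},{"dx":-0.013,"dy":1.52,"dz":-0.57,"twist":0.0},{"dx":-0.016,"dy":1.89,"dz":-0.71,"twist":0.0},{"dx":-0.019,"dy":2.26,"dz":-0.87,"twist":0.0},{"dx":-0.022,"dy":2.63,"dz":-1.03,"twist":0.0}]'

```text
clock: 8.68
position: [0.5359, -0.12, 0.0521]
tool_rot: [-1.389, 1.561, 2.085]
force: [-5.6, 6.0, 11.9]
grip_width: -0.0003
```

```bash
python3 nx.py 0.0 4 9
```

```text
clock 8.6833 s 0.1814 off 0.0001 F [-5.6  6.  11.9] z 0.0521
dx -0.004 dy 0.36 dz -0.18
dx -0.007 dy 0.72 dz -0.34
dx -0.011 dy 1.08 dz -0.52
dx -0.015 dy 1.44 dz -0.70
dx -0.018 dy 1.79 dz -0.88
dx -0.022 dy 2.14 dz -1.07
dx -0.026 dy 2.49 dz -1.26
dx -0.029 dy 2.84 dz -1.46
dx -0.033 dy 3.19 dz -1.66
```

Request:
arm_command --commands '[{"dx":-0.014,"dy":0.36,"dz":-0.18,"twist":0.0},{"dx":-0.017,"dy":0.72,"dz":-0.34,"twist":0.0},{"dx":-0.021,"dy":1.08,"dz":-0.52,"twist":0.0},{"dx":-0.025,"dy":1.44,"dz":-0.7,"twist":0.0},{"dx":-0.028,"dy":1.79,"dz":-0.88,"twist":0.0},{"dx":-0.032,"dy":2.14,"dz":-1.07,"twist":0.0}]'

```text
clock: 9.18
position: [0.5522, -0.1364, 0.0521]
tool_rot: [-1.266, 1.56, 2.208]
force: [-5.5, 5.0, 9.2]
grip_width: -0.0001
```

```bash
python3 nx.py 0.0 4 9
```

```text
clock 9.1833 s 0.2045 off 0.0003 F [-5.5  5.   9.2] z 0.0521
dx -0.004 dy 0.34 dz -0.22
dx -0.009 dy 0.68 dz -0.41
dx -0.013 dy 1.03 dz -0.61
dx -0.017 dy 1.38 dz -0.82
dx -0.022 dy 1.72 dz -1.02
dx -0.026 dy 2.06 dz -1.23
dx -0.030 dy 2.40 dz -1.44
dx -0.035 dy 2.73 dz -1.66
dx -0.039 dy 3.07 dz -1.88
```

Request:
arm_command --commands '[{"dx":-0.014,"dy":0.34,"dz":-0.22,"twist":0.0},{"dx":-0.019,"dy":0.68,"dz":-0.41,"twist":0.0},{"dx":-0.023,"dy":1.03,"dz":-0.61,"twist":0.0},{"dx":-0.027,"dy":1.38,"dz":-0.82,"twist":0.0},{"dx":-0.032,"dy":1.72,"dz":-1.02,"twist":0.0},{"dx":-0.036,"dy":2.06,"dz":-1.23,"twist":0.0}]'

```text
clock: 9.68
position: [0.5697, -0.1515, 0.0521]
tool_rot: [-1.177, 1.558, 2.297]
force: [-5.6, 4.9, 10.1]
grip_width: -0.0002
```

```bash
python3 nx.py 0.0 4 9;  python3 - <<'E'
from workcell import imaging
import cv2
cv2.imwrite("pics/scene4.png",imaging.grab_frame('scene')[:,:,::-1])
a=cv2.imread('pics/scene0.png')[190:310,220:390];b=cv2.imread('pics/scene4.png')[190:310,220:390]
cv2.imwrite('pics/cmp4.png',cv2.resize(cv2.hconcat([a,b]),None,fx=2.3,fy=2.3,interpolation=cv2.INTER_CUBIC))
E
```

```text
clock 9.6833 s 0.2275 off 0.0003 F [-5.6  4.9 10.1] z 0.0521
dx -0.005 dy 0.32 dz -0.23
dx -0.010 dy 0.66 dz -0.44
dx -0.015 dy 0.99 dz -0.66
dx -0.020 dy 1.33 dz -0.88
dx -0.025 dy 1.66 dz -1.10
dx -0.030 dy 1.99 dz -1.32
dx -0.035 dy 2.32 dz -1.55
dx -0.040 dy 2.65 dz -1.78
dx -0.045 dy 2.98 dz -2.00
```

View pics/cmp4.png

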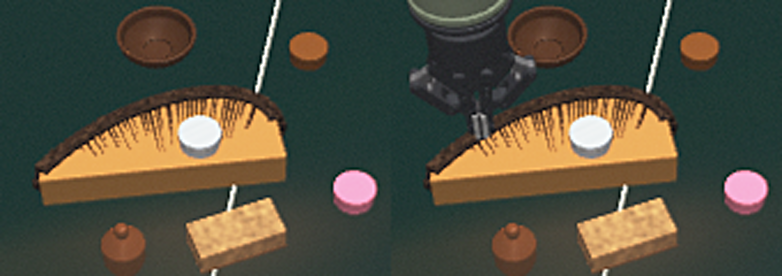

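Request:
arm_command --commands '[{"dx":-0.015,"dy":0.32,"dz":-0.23,"twist":0.0},{"dx":-0.02,"dy":0.66,"dz":-0.44,"twist":0.0},{"dx":-0.025,"dy":0.99,"dz":-0.66,"twist":0.0},{"dx":-0.03,"dy":1.33,"dz":-0.88,"twist":0.0},{"dx":-0.035,"dy":1.66,"dz":-1.1,"twist":0.0},{"dx":-0.04,"dy":1.99,"dz":-1.32,"twist":0.0},{"dx":-0.045,"dy":2.32,"dz":-1.55,"twist":0.0}]'

```text
clock: 10.32
position: [0.5916, -0.1685, 0.0521]
tool_rot: [-1.12, 1.557, 2.354]
force: [-4.3, 3.6, 8.2]
grip_width: 0.0
```

```bash
python3 nx.py 0.0 4 12
```

```text
clock 10.3167 s 0.2553 off 0.0003 F [-4.3  3.6  8.2] z 0.0521
dx -0.005 dy 0.31 dz -0.25
dx -0.011 dy 0.64 dz -0.48
dx -0.017 dy 0.96 dz -0.71
dx -0.022 dy 1.29 dz -0.94
dx -0.028 dy 1.62 dz -1.17
dx -0.033 dy 1.95 dz -1.40
dx -0.039 dy 2.27 dz -1.63
dx -0.044 dy 2.60 dz -1.86
dx -0.050 dy 2.93 dz -2.09
dx -0.055 dy 3.25 dz -2.32
dx -0.061 dy 3.58 dz -2.55
dx -0.067 dy 3.91 dz -2.78
```

Request:
arm_command --commands '[{"dx":-0.01,"dy":0.31,"dz":-0.25,"twist":0.0},{"dx":-0.016,"dy":0.64,"dz":-0.48,"twist":0.0},{"dx":-0.022,"dy":0.96,"dz":-0.71,"twist":0.0},{"dx":-0.027,"dy":1.29,"dz":-0.94,"twist":0.0},{"dx":-0.033,"dy":1.62,"dz":-1.17,"twist":0.0},{"dx":-0.038,"dy":1.95,"dz":-1.4,"twist":0.0},{"dx":-0.044,"dy":2.27,"dz":-1.63,"twist":0.0}]'

```text
clock: 10.9
position: [0.6137, -0.1842, 0.0521]
tool_rot: [-1.065, 1.555, 2.41]
force: [-5.3, 4.8, 10.9]
grip_width: -0.0002
```

```bash
python3 nx.py 0.0 2 9
```

```text
clock 10.9 s 0.2823 off 0.0001 F [-5.3  4.8 10.9] z 0.0521
dx -0.003 dy 0.15 dz -0.12
dx -0.006 dy 0.31 dz -0.23
dx -0.009 dy 0.48 dz -0.35
dx -0.013 dy 0.64 dz -0.46
dx -0.016 dy 0.80 dz -0.58
dx -0.019 dy 0.97 dz -0.69
dx -0.022 dy 1.13 dz -0.81
dx -0.025 dy 1.30 dz -0.92
dx -0.029 dy 1.46 dz -1.04
```

Request:
arm_command --commands '[{"dx":-0.008,"dy":0.15,"dz":-0.12,"twist":0.0},{"dx":-0.011,"dy":0.31,"dz":-0.23,"twist":0.0},{"dx":-0.014,"dy":0.48,"dz":-0.35,"twist":0.0},{"dx":-0.018,"dy":0.64,"dz":-0.46,"twist":0.0},{"dx":-0.021,"dy":0.8,"dz":-0.58,"twist":0.0},{"dx":-0.024,"dy":0.97,"dz":-0.69,"twist":0.0}]'

```text
clock: 11.4
position: [0.6225, -0.1906, 0.0521]
tool_rot: [-1.027, 1.553, 2.448]
force: [-4.3, 3.6, 8.3]
grip_width: -0.0002
```

```bash
python3 nx.py 0.0 2 5;  python3 - <<'E'
from workcell import imaging
import cv2
cv2.imwrite("pics/scene5.png",imaging.grab_frame('scene')[:,:,::-1])
a=cv2.imread('pics/scene0.png')[190:310,220:390];b=cv2.imread('pics/scene5.png')[190:310,220:390]
cv2.imwrite('pics/cmp5.png',cv2.resize(cv2.hconcat([a,b]),None,fx=2.3,fy=2.3,interpolation=cv2.INTER_CUBIC))
E
```

```text
clock 11.4 s 0.2932 off 0.0002 F [-4.3  3.6  8.3] z 0.0521
dx -0.003 dy 0.14 dz -0.11
dx -0.007 dy 0.31 dz -0.23
dx -0.010 dy 0.47 dz -0.34
dx -0.014 dy 0.63 dz -0.46
dx -0.018 dy 0.80 dz -0.57
```

View pics/cmp5.png

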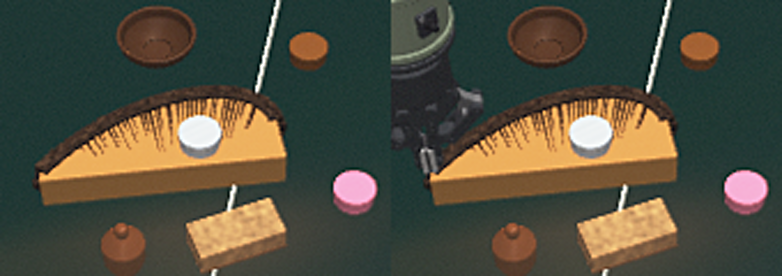

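Request:
arm_command --commands '[{"dx":-0.005,"dy":0.14,"dz":-0.11,"twist":0.0},{"dx":-0.008,"dy":0.31,"dz":-0.23,"twist":0.0},{"dx":-0.01,"dy":0.4,"dz":-0.3,"twist":0.0},{"dx":-0.01,"dy":0.4,"dz":-0.3,"twist":0.0}]'

```text
clock: 11.78
position: [0.6263, -0.1934, 0.052]
tool_rot: [-1.004, 1.552, 2.471]
force: [-3.4, 3.2, 8.0]
grip_width: -0.0003
```

Request:
arm_command --commands '[{"dx":-0.5,"dy":0.0,"dz":0.0,"twist":0.0},{"dx":-1.5,"dy":0.0,"dz":0.0,"twist":0.0},{"dx":-3.5,"dy":0.0,"dz":0.0,"twist":0.0},{"dx":-6.5,"dy":0.0,"dz":0.0,"twist":0.0},{"dx":-10.0,"dy":0.0,"dz":0.0,"twist":0.0},{"dx":-13.0,"dy":0.0,"dz":0.0,"twist":0.0},{"dx":-15.0,"dy":0.0,"dz":0.0,"twist":0.0},{"dx":-15.0,"dy":0.0,"dz":0.0,"twist":0.0},{"dx":-15.0,"dy":0.0,"dz":0.0,"twist":0.0},{"dx":-15.0,"dy":0.0,"dz":0.0,"twist":0.0}]'

```text
clock: 12.62
position: [0.6281, -0.1954, 0.2017]
tool_rot: [-0.979, 1.551, 2.496]
force: [-0.2, 0.6, 0.3]
grip_width: -0.0001
```

```bash
python3 to.py;  python3 - <<'E'
from workcell import imaging
import cv2
cv2.imwrite("pics/side6.png",imaging.grab_frame('side')[:,:,::-1])
a=cv2.imread('pics/side0.png')[170:310,240:410];b=cv2.imread('pics/side6.png')[170:310,240:410]
cv2.imwrite('pics/cmp6.png',cv2.resize(cv2.hconcat([a,b]),None,fx=2.3,fy=2.3,interpolation=cv2.INTER_CUBIC))
E
```

```text
12.6167 [ 0.6281 -0.1954  0.2017] [-0.18  0.62  0.27] -6.927754821448731e-05 
 [[-0.016  0.327 -0.945]
 [ 0.012 -0.945 -0.327]
 [-1.    -0.016  0.011]]
```

View pics/cmp6.png

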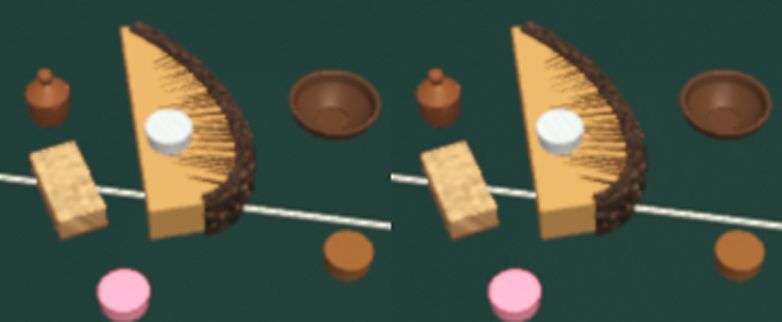

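The before and after views look the same and the arm is clear, so I'll hand the job in.

```bash
python3 -c "
from workcell import order
print(order.job_done())"
```

```text
the job is handed in; nothing more can be done
None
```

I ran the closed fingertips along the whole bark rim in one sweep, from the blunt end round the arch to just past the pointed end. I then lifted clear to 0.20 m and handed the job in at about 12.7 s of the 59 s allowed.

- **Force:** in the readings at the end of each move, the upward force stayed between about 3 and 13 N once contact was made. Force between those readings was not sampled. After lifting away it went back to near zero.
- **Position:** the measured fingertip path stayed within 1 mm of the centre line I had measured from the images. That line matched the bark to about 2 mm in the wrist view.
- **Slab and bystanders:** the before and after side views show no visible shift of the slab, wax tin, walnut bowl, lidded box or sanding block. I did not crop in on the ash and cherry bowls afterwards, but the arm stayed well above them.
- **Not confirmed:** contact with each numbered stretch is inferred from the total force and position, because no per-stretch reading was available.
- **Odd events:** the first move call was refused by the input check and moved nothing. The tool tilted by about 1 degree by the end of the sweep.

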